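# Hang the test-lead rack on its two hooks

### The arm

A 6-joint arm with a two-finger parallel gripper is mounted at the origin on the work surface. World frame = base frame: x ahead of the robot, y to its left, z up, the work surface at z = 0. Lengths are in mm, angles in rad, forces in N, time in s.
With the tool pointing down it reaches from about 275 to 750 mm from the base axis. Payload 10.2 kg.
Tool frame: the origin (TCP) lies between the finger pads; the fingertips stand 17 mm ahead of it and the grasp point (between the pads) lies 2 mm behind it (tips_ahead is the distance from the TCP to the fingertips, in mm); z points along the fingers, y is the line along which they close (so a half turn about z gives the same grasp; the last joint's range is limited). The gripper opens to 85 mm and grips with 20 to 120 N. Pads are 22 mm wide; open, the fingers measure 114 mm over their backs; the gripper's body (76 mm by 85 mm) begins 54 mm behind the grasp point. The pads swing forward as they close: fully open they stand 13 mm farther back than shut.
Start: joints at [-1.372, 0.313, 1.498, -0, 1.331, -0.223], TCP at [214.925, -478.997, 218.194] pointing down, gripper open.
Joint ranges: [-2.94, 2.94], [-0.97, 2.17], [0.19, 2.56], [-1.23, 4.37], [0.02, 3.11], [-2.88, 2.88]. Speed limits (rad/s): [2.39, 2.39, 3.01, 3.14, 3.14, 3.14].

### API

Orientations are given as a unit quaternion [w, x, y, z].
In Python, from rig import sense, capture, finish_job, boxes_of, tips_ahead gives the robot as it stands.
- The arm moves only by the tool drive_tool, never from a script. Its argument "commands" is text: rows parted by semicolons, each of 7 numbers parted by spaces: the shift along the world's x, y, z in units of 0.1 m (1.0 is 0.1 m), then the turn, a rotation vector about the world's x, y, z in units of pi/4 rad (1.0 is pi/4 rad), then the opening in per cent of the stroke, from 0 (shut) to 100 (fully open). A call has 1 to 20 rows; each row shifts and turns the commanded pose from where the row before left it; what a row does not reach is not made up. A row lasts 1/12 s, in which the tool goes at most 41.7 mm and 7.16 degrees, less where a joint would pass 70% of its speed; a pose out of reach is approached as far as the arm can. A call with a number of a shift or a turn outside -1 to 1 is refused whole. A call with a gripper value outside its range is refused whole. The fingers move at their own pace and stop on an object; "force" is the grip in N (left out, the last holds). Time passes only in rows, so rows that do not move let the fingers close. It gives the time, the measured TCP pose, the force, the opening and the grip force at its end, in the units of the state.
- sense(): the state, without advancing time (a new reading comes with each control period).
- capture(name): name is "scene" or "top" or "wrist"; returns a dict with "pixels" (384x512x3 uint8, blue, green, red), "fov_y" (degrees; the focal length in pixels is half the picture's height over the tangent of half this angle, whatever the lens; pixels are square), "cx", "cy" (the principal point, pixels), "k1" (the pictures are not rectified: a ray, as slopes to the right and down, at radius r is drawn at 1 + k1 r^2 times it, then the intrinsics apply), "position" and "attitude" of the camera in the world; the wrist camera has in their place "tool_from_camera" (4x4, takes a point from camera to tool coordinates, whose origin is the TCP and whose axes are the flange's). Camera axes: x right, y down, z forward; pixel columns grow to the right and rows downward; lengths in mm; the calibration is good to about 2 mm. A picture is of the moment at which its call begins: read the wrist's pose just before it. There is no depth.
- finish_job(): hands the job in; it is judged then, once.
Trained networks look in a picture, given as the dict that the camera call returned (one of the last four; its "shot" number tells which), for a name from the list of things; names that differ only in an ending like _2 or _b are one class to them, and where a whole thing is asked for, a point or a joint stands for the part that bears it (a point fixed in the world has none). Each returns a list of dicts, best first, with "confidence" (0 to 1); they miss things now and then, are a little off and sometimes report something else, mostly with a low value. They report only what shows in the picture. A call takes as long as a camera call. They do not tell look-alikes from the thing itself.
- boxes_of(picture, name): "position" ([column, row] in pixels, amid what is visible of it).
The state is a dict: "time_s": time; "joints": joint angles; "dq": joint speeds; "tau": joint torques, N m; "eef_pos": TCP position; "ee_rot": TCP orientation; "force": force on the tool from outside, world axes, zero at the start; "wrist_torque": the same for the moment, N m; "grip_width": opening from 0.0 (shut) to 1.0 (fully open); "grip_force": force on a finger pad.
Only numpy, scipy, OpenCV 4.12 (cv2) and the standard library are available. Lean on these libraries where they do the work, as an engineer would, in place of code of your own. Each camera call takes 0.05 s, during which the arm holds its last target. There are 200 camera calls.

### The job

Pick up the blue test-lead rack by its black grip and hang it on the stand's two brass hooks, comb side out towards you, with a hook through each of its two slots. The hooks are not quite level, so feel it down: while still holding it, press lightly (about 10 N) until both hooks bear it, keep that for a moment, never pushing on the stand with more than 20 N, and only then let go and leave it hanging still. Do not shift the other things on the bench.

Things in the scene. Friction and masses are not known exactly. Their poses are not given: they have to be found in the camera images.
- rack: Blue test-lead rack standing upright on the bench, 0.35 to 0.6 kg. Origin at the underside, middle of its upright plate (4 mm thick in x, 240 mm wide in y, 92 mm high); x to its back, z up. A flat comb of teeth sticks out 59 mm to -x at the foot. Two slots through the plate, 12 mm wide, 34 mm high (z = 46 to 80 mm), centred at y = +80 and -80 mm.
- grip (a point): Point to grip on the rack: 130 mm above its underside, on the plate's middle plane, in a black rubber-covered grip 12 mm thick (x), 60 mm wide (y), from 105 to 147 mm above the underside. Pinched across its thickness (along x), the rack can turn a little in the plane of its plate under load.
- eye_l (a point): Middle of the upper edge of the rack's left slot (y = +80, z = 80 mm in the rack's frame): this edge rests on the left hook's arm.
- eye_r (a point): Middle of the upper edge of the rack's right slot (y = -80, z = 80 mm in the rack's frame): this edge rests on the right hook's arm.
- stand: Aluminium bench stand, fixed, 340 mm wide (y), 226 mm high. Origin on the bench under its bars; hooks point to its -x (front), z up. Upper bar z = 185 to 215, lower bar z = 135 to 155, front faces at x = -6 mm; posts and 180 mm long feet at y = +-155 mm. Rubber buffers on the lower bar end at x = -18 mm: the plate, hanging plumb, leans on them with its middle at x = -20 mm.
- hook_l: Left hook, at y = +80 mm on the stand. The pose read is its dark bracket's: origin on the upper bar's centre plane at the nominal height of the arm's centre line (200 mm), axes as the stand's. The brass hook on it is a 6 mm round bar: the arm runs to -x, free from 12 to 31 mm out, then turns up at 34 mm, its top 12 mm above the arm's centre line. Rigid: a few mm too far overloads it.
- hook_r: Right hook, at y = -80 mm on the stand; built and measured like the left one. Each brass hook was screwed to its bracket by hand through a vertical slot and sits anywhere from 7 mm below to 7 mm above nominal, each for itself. That height is NOT in the pose read: feel for it. The hooks are tight and do not move.
- short_rack: Bystander, to be left alone: grey lead rack, 140 mm wide, no grip, standing upright. Origin at its underside.
- screwdriver: Bystander, to be left alone: red-handled screwdriver 190 mm long, lying flat. Origin at its underside.
- spool: Bystander, to be left alone: metal solder spool, 56 mm diameter, 46 mm high, standing on its flange. Origin at its underside.
- bottle: Bystander, to be left alone: white bottle with blue cap, 48 mm diameter, 110 mm high, standing. Origin at its underside.
- board: Bystander, to be left alone: green circuit board 60 x 90 mm on four short pillars, 20 mm high in all, lying near or under the stand. Origin at its underside.
- meter: Bystander, to be left alone: yellow hand multimeter 150 x 75 x 38 mm lying on its back. Origin at its underside.
- tray: Bystander, to be left alone: grey parts tray 100 x 140 x 30 mm holding adaptors. Origin at its underside.
Not all that is in view belongs to the job. Leave any pink look-alike of the rack alone.

How it is judged (in metres and radians):
On the way, in this order (a step that is already met when the one before it is completed fails the run):
1. the rack is lifted clear of the bench in the gripper (height (world z) of rack above 0.03 m and contact force between the fingers and rack above 1 N), for 0.2 s.
2. while still held, the rack sits on both hooks and bears on each with more than 3 N for 0.3 s (x of eye_l in the frame of hook_l between -0.031 and -0.01 m and y of eye_l in the frame of hook_l between -0.007 and 0.007 m and z of eye_l in the frame of hook_l between -0.008 and 0.013 m and x of eye_r in the frame of hook_r between -0.031 and -0.01 m and y of eye_r in the frame of hook_r between -0.007 and 0.007 m and z of eye_r in the frame of hook_r between -0.008 and 0.013 m and contact force between rack and hook_l above 3 N and contact force between rack and hook_r above 3 N and contact force between the fingers and rack above 1 N), for 0.3 s.
At the end, for the whole second after the job is handed in: The rack hangs by the top edges of both slots, left on left hook, right on right (each within 7 mm sideways, 10 to 31 mm out from the bar's centre plane, -8 to +13 mm of nominal arm height), each hook carrying over 0.5 N, upright within 0.15 rad, let go, at rest (0.02 m/s, 0.1 rad/s) (x of eye_l in the frame of hook_l between -0.031 and -0.01 m and y of eye_l in the frame of hook_l between -0.007 and 0.007 m and z of eye_l in the frame of hook_l between -0.008 and 0.013 m and x of eye_r in the frame of hook_r between -0.031 and -0.01 m and y of eye_r in the frame of hook_r between -0.007 and 0.007 m and z of eye_r in the frame of hook_r between -0.008 and 0.013 m and contact force between rack and hook_l above 0.5 N and contact force between rack and hook_r above 0.5 N and angle between rack's own z axis and vertical below 0.15 rad and linear speed of rack below 0.02 m/s and angular speed of rack below 0.1 rad/s); the robot touches nothing.
It fails at once if the rack presses on the stand or its hooks with more than 20 N (contact force between rack and stand above 20 N).
It fails at once if another thing on the bench is shifted by more than 20 mm (distance of any of short_rack, screwdriver, spool, bottle, board, meter, tray from where it was at the start of the episode above 0.02 m).
It also fails if it takes over 64 s, if anything falls off the work surface, if the arm or the gripper's body presses on something with over 40 N, if the wrist force passes 120 N, or if a joint passes its speed limit or range.

## Working session

There is one attempt and no reset: what is moved stays moved. The work goes in short steps, Python scripts to look and compute and a tool call to move; the robot and the scene stay as the last step left them, time stands still between calls to the robot, and variables do not carry over. Pictures are saved under pics/ and viewed, at most 10 in all, crops included, and the job is handed in when it is done.

Besides the shell and the picture viewer there is one more tool, called after "Emit:" by a JSON object that holds its "name" and its "arguments". drive_tool: Moves the arm, as the interface text tells. Shifts and turns lie within -1 to 1; 1 stands for 0.1 m of shift or pi/4 rad of turn. Its arguments: {"type":"object","properties":{"commands":{"type":"string"},"force":{"type":"number"}},"required":["commands"]}

```bash
ls; mkdir -p pics
cat > h.py <<'E'
import numpy as np, cv2
from scipy.spatial.transform import Rotation as R
from rig import *
def rot(q): return R.from_quat([q[1],q[2],q[3],q[0]]).as_matrix()
def ext(p,s=None):
    if 'position' in p:
        a=np.array(p['attitude']); M=rot(a) if a.size==4 else a.reshape(3,3)
        return M,np.array(p['position'],float)
    T=np.array(p['tool_from_camera']); M=rot(s['ee_rot'])
    return M@T[:3,:3], M@T[:3,3]+np.array(s['eef_pos'])
def K(p):
    f=p['pixels'].shape[0]/2/np.tan(np.radians(p['fov_y']/2)); return f
def ray(p,uv,s=None):
    f=K(p); d=np.array([(uv[0]-p['cx'])/f,(uv[1]-p['cy'])/f]); m=d.copy()
    for _ in range(20): m=d/(1+p['k1']*(m@m))
    M,o=ext(p,s); v=M@np.array([m[0],m[1],1]); return o,v/np.linalg.norm(v)
def onz(p,uv,z,s=None):
    o,v=ray(p,uv,s); return o+v*(z-o[2])/v[2]
def proj(p,X,s=None):
    M,o=ext(p,s); c=(np.atleast_2d(X)-o)@M; m=c[:,:2]/c[:,2:]
    m=m*(1+p['k1']*(m**2).sum(1,keepdims=True)); return m*K(p)+[p['cx'],p['cy']]
def tri(rs):
    A=sum(np.eye(3)-np.outer(v,v) for o,v in rs); b=sum((np.eye(3)-np.outer(v,v))@o for o,v in rs)
    return np.linalg.solve(A,b)
E
python3 - <<'E'
from h import *
s=sense(); print(s)
for n in ['scene','top']:
    p=capture(n); cv2.imwrite(f'pics/{n}0.png',p['pixels'])
    print(n,{k:v for k,v in p.items() if k!='pixels'})
    for t in ['rack','grip','eye_l','eye_r','stand','hook_l','hook_r','short_rack','board','meter','bottle','spool','tray','screwdriver']:
        print(t,[(np.round(b['position']).tolist(),round(b['confidence'],2)) for b in boxes_of(p,t)[:3]])
E
```

```text
pics
{'time_s': 0.0, 'joints': array([-1.37238993e+00,  3.13445554e-01,  1.49844089e+00,  1.16837981e-05,
        1.33099621e+00, -2.23367610e-01]), 'dq': array([-1.87485857e-04,  1.96432023e-03, -5.74400344e-05,  1.99497253e-03,
       -2.17291537e-03,  2.94251968e-05]), 'tau': array([-5.78218878e-04, -4.12265396e+01, -2.59742063e+01, -1.93321243e-04,
        4.13801288e-03, -2.55859402e-05]), 'eef_pos': array([ 214.87631126, -478.71303922,  217.63592808]), 'ee_rot': array([-6.44880400e-04,  9.77845713e-01,  2.09325931e-01,  1.37231980e-05]), 'force': array([ 0.26355968, -0.09205295, -0.36718441]), 'wrist_torque': array([ 0.02496692,  0.04685641, -0.02196504]), 'grip_force': 0.0, 'grip_width': 1.00011254190096}
scene {'fov_y': 46.73413177092178, 'cx': 253.17840679686392, 'cy': 189.6871964874803, 'k1': -0.11159709085252931, 'position': array([1185.48935782,  611.95096759, 1780.06029702]), 'attitude': array([-0.09819488,  0.34032846,  0.90270015, -0.24426778]), 'shot': 1}
rack [([201.0, 105.0], 0.95)]
grip [([228.0, 184.0], 0.82), ([331.0, 300.0], 0.28)]
eye_l [([230.0, 181.0], 0.82),
[... 746 characters left out ...]
([411.0, 243.0], 0.6), ([148.0, 180.0], 0.54)]
grip [([288.0, 194.0], 0.74)]
eye_l [([159.0, 202.0], 0.71), ([287.0, 193.0], 0.68), ([411.0, 242.0], 0.64)]
eye_r [([159.0, 202.0], 0.71), ([287.0, 193.0], 0.68), ([411.0, 242.0], 0.64)]
stand [([148.0, 185.0], 0.81)]
hook_l [([118.0, 184.0], 0.58), ([167.0, 188.0], 0.42)]
hook_r [([118.0, 184.0], 0.58), ([167.0, 188.0], 0.42)]
short_rack [([215.0, 138.0], 0.65), ([144.0, 185.0], 0.33)]
board [([158.0, 202.0], 0.75), ([117.0, 183.0], 0.44)]
meter [([193.0, 247.0], 0.85)]
bottle [([96.0, 186.0], 0.73)]
spool [([275.0, 162.0], 0.73), ([214.0, 141.0], 0.44), ([282.0, 260.0], 0.22)]
tray [([284.0, 259.0], 0.91)]
screwdriver [([240.0, 249.0], 0.61)]
```

View pics/top0.png

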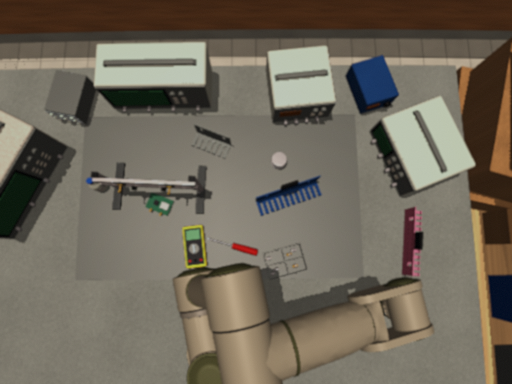

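View pics/scene0.png

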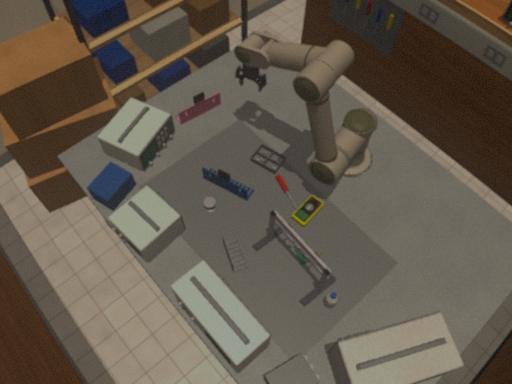

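The top view shows the blue rack at (289,195) with its comb towards the robot, and the stand at (148,184). The pink look-alike is at (412,243), and the bottle stands near the stand's left end at (92,181). I'll enlarge the rack and stand.

Run:
```python
from h import *
im=cv2.imread('pics/top0.png')
c=im[140:220,75:335]; cv2.imwrite('pics/c1.png',cv2.resize(c,None,fx=3,fy=3,interpolation=cv2.INTER_CUBIC))
p=capture('top')
for n,uv,z in [('plateL',(257,196),92),('plateR',(320,178),92),('grip',(290,185),147),('barL',(90,181),215),('barR',(197,184),215),('bottle',(90,181),110),('brd',(158,203),15)]:
    print(n,onz(p,uv,z).round())
```

```text
plateL [ 540. -143.   92.]
plateR [ 602. -365.   92.]
grip [ 568. -253.  147.]
barL [575. 392. 215.]
barR [562.  49. 215.]
bottle [595. 439. 110.]
brd [528. 222.  15.]
```

View pics/c1.png

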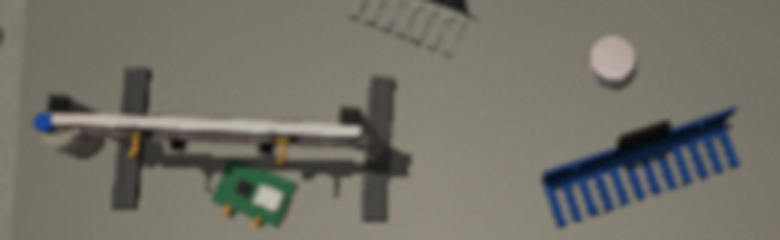

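The hooks point to -x (towards the robot) at about (120,188) and (169,190). The rack's yaw is about +0.27 and the stand's about -0.04. I'll move above the rack.

Emit:
{"name": "drive_tool", "arguments": {"commands": "0.294 0.188 0.075 0 0 0.151 100;0.294 0.188 0.075 0 0 0.151 100;0.294 0.188 0.075 0 0 0.151 100;0.294 0.188 0.075 0 0 0.151 100;0.294 0.188 0.075 0 0 0.151 100;0.294 0.188 0.075 0 0 0.151 100;0.294 0.188 0.075 0 0 0.151 100;0.294 0.188 0.075 0 0 0.151 100;0.294 0.188 0.075 0 0 0.151 100;0.294 0.188 0.075 0 0 0.151 100;0.294 0.188 0.075 0 0 0.151 100;0.294 0.188 0.075 0 0 0.151 100;0 0 0 0 0 0 100;0 0 0 0 0 0 100;0 0 0 0 0 0 100"}}

```text
time_s: 2.8
eef_pos: [567.4, -253.6, 307.8]
ee_rot: [-0.0, 0.604, 0.797, -0.0]
force: [-0.2, -0.5, -0.5]
grip_width: 1.002
grip_force: 0.0
```

Run:
```python
from h import *
s=sense(); print(s['eef_pos'],s['ee_rot'],s['joints'])
p=capture('wrist'); cv2.imwrite('pics/w1.png',p['pixels']); print(p['tool_from_camera'],p['fov_y'])
M=rot(s['ee_rot']); print(M.round(3))
for t in ['rack','grip']: print(t,[(b['position'],b['confidence']) for b in boxes_of(p,t)])
# model overlay
def rk(x,y,yaw):
    c,n=np.cos(yaw),np.sin(yaw)
    return lambda P:np.c_[np.array(P,float)@np.array([[c,n,0],[-n,c,0],[0,0,1]])+[x,y,0]]
f=rk(570,-253,.272); print(proj(p,f([[0,120,92],[0,-120,92],[6,30,147],[6,-30,147],[-6,30,147],[-6,-30,147]]),s).round())
```

```text
[ 567.38524222 -253.61974915  307.78062538] [-3.63752671e-04  6.04260713e-01  7.96786566e-01 -1.63517772e-04] [-6.08464309e-01  5.02636268e-01  9.94734274e-01 -2.98224927e-04
  1.64496222e+00 -8.81607094e-01]
[[ 2.90608000e-04 -9.63603445e-01 -2.67335586e-01  6.71472871e+01]
 [ 9.99999883e-01  1.76637306e-04  4.50368958e-04 -6.83841683e-02]
 [-3.86755642e-04 -2.67335686e-01  9.63603384e-01 -1.55037045e+02]
 [ 0.00000000e+00  0.00000000e+00  0.00000000e+00  1.00000000e+00]] 71.96224957545529
[[-0.27   0.963 -0.001]
 [ 0.963  0.27   0.   ]
 [ 0.    -0.001 -1.   ]]
rack [([94.3, 362.6], 0.75), ([250.0, 154.8], 0.64), ([329.2, 160.4], 0.38)]
grip []
[[257.  76.]
 [257. 244.]
 [263. 150.]
 [262. 198.]
 [253. 150.]
 [253. 198.]]
```

View pics/w1.png

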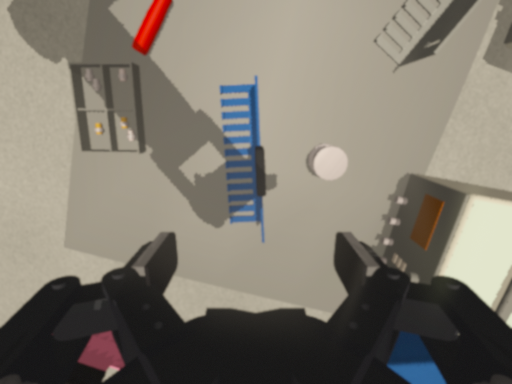

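Wrist view: the plate's top runs from (257,76) to (264,242), with the grip at about (261,171). I'll fit its pose from the colour masks.

```bash
cat > fit.py <<'E'
from h import *
def fit(p,s,box=(200,60,290,260)):
    im=p['pixels'].astype(int); x0,y0,x1,y1=box; c=im[y0:y1,x0:x1]
    blue=(c[...,0]-c[...,2]>50); rows=np.where(blue.sum(1)>0)[0]
    R_=[(np.where(blue[r])[0].max()+x0+1,r+y0+.5) for r in rows]
    P=np.array([onz(p,u,92,s) for u in R_]); 
    rr=[u[1] for u in R_]; print('rows',min(rr),max(rr))
    blk=(c.max(2)<45); n,l,st,ce=cv2.connectedComponentsWithStats(blk.astype(np.uint8)); 
    for i in range(1,n):
        if st[i,4]>40: print('black',st[i],ce[i]+[x0,y0])
    return R_,P
E
python3 - <<'E'
from fit import *
s=sense(); p=capture('wrist'); R_,P=fit(p,s)
for u in R_[::12]: print(u, onz(p,u,92,s).round(1))
e0,e1=P[0],P[-1]; d=e0-e1; print('ends',e0,e1,np.linalg.norm(d),'yaw',np.arctan2(-d[0],d[1]),'mid',(e0+e1)/2)
E
```

```text
rows 76.5 236.5
(np.int64(257), np.float64(76.5)) [ 537.  -138.4   92. ]
(np.int64(258), np.float64(88.5)) [ 542.3 -152.4   92. ]
(np.int64(258), np.float64(100.5)) [ 546.4 -167.    92. ]
(np.int64(259), np.float64(112.5)) [ 551.9 -181.5   92. ]
(np.int64(259), np.float64(124.5)) [ 556.2 -196.7   92. ]
(np.int64(260), np.float64(136.5)) [ 562.  -211.9   92. ]
(np.int64(254), np.float64(148.5)) [ 558.4 -230.    92. ]
(np.int64(254), np.float64(160.5)) [ 562.9 -246.3   92. ]
(np.int64(255), np.float64(185.5)) [ 574.1 -281.    92. ]
(np.int64(257), np.float64(205.5)) [ 585.1 -309.6   92. ]
(np.int64(263), np.float64(217.5)) [ 598.9 -325.4   92. ]
ends [ 537.01427761 -138.40506963   92.        ] [ 609.03217452 -354.92469299   92.        ] 228.18265661121876 yaw 0.32110483992317923 mid [ 573.02322607 -246.66488131   92.        ]
```

Emit:
{"name": "drive_tool", "arguments": {"commands": "0.056 0.011 0 0 0 0.061 100;0 0 -0.3 0 0 0 100;0 0 -0.3 0 0 0 100;0 0 -0.3 0 0 0 100;0 0 -0.3 0 0 0 100;0 0 -0.3 0 0 0 100;0 0 -0.3 0 0 0 100;0 0 0 0 0 0 100;0 0 0 0 0 0 100;0 0 0 0 0 0 0;0 0 0 0 0 0 0;0 0 0 0 0 0 0;0 0 0 0 0 0 0;0 0 0 0 0 0 0;0 0 0 0 0 0 0;0 0 0 0 0 0 0;0 0 0 0 0 0 0;0 0 0 0 0 0 0;0 0 0 0 0 0 0", "force": 50}}

```text
time_s: 4.58
eef_pos: [573.5, -252.4, 128.7]
ee_rot: [0.0, 0.585, 0.811, 0.0]
force: [-0.5, 1.1, 4.9]
grip_width: 0.118
grip_force: 49.4
```

Run:
```python
from h import *
s=sense(); print(s['eef_pos'],s['ee_rot'],s['force'],s['wrist_torque'],s['grip_width'],s['grip_force'],s['joints'])
```

```text
[ 573.53449319 -252.35568928  128.74070854] [4.20223808e-04 5.84593357e-01 8.11326337e-01 6.70895209e-05] [-0.51575342  1.08185516  4.88028977] [ 0.19218071  0.15615495 -0.04396445] 0.11750522060366118 49.36142027378082 [-6.01245563e-01  6.09614000e-01  1.28650167e+00  1.21086385e-04
  1.24463366e+00 -9.23322988e-01]
```

Emit:
{"name": "drive_tool", "arguments": {"commands": "0 0 0.1 0 0 0 0;0 0 0.2 0 0 0 0;0 0 0.3 0 0 0 0;0 0 0.3 0 0 0 0;0 0 0.3 0 0 0 0;0 0 0.3 0 0 0 0;-0.1 0.1 0.3 0 0 0 0;-0.2 0.3 0.2 0 0 0 0;-0.2 0.3 0 0 0 -0.04 0;-0.2 0.3 0 0 0 -0.04 0;-0.2 0.3 0 0 0 -0.04 0;-0.2 0.3 0 0 0 -0.04 0;-0.14 0.3 0 0 0 -0.04 0;0 0.4 0 0 0 -0.04 0;0 0.4 0 0 0 -0.04 0;0 0.4 0 0 0 -0.04 0;0 0.4 0 0 0 -0.04 0;0 0.4 0 0 0 -0.04 0;0 0.4 0 0 0 -0.04 0;0 0.25 0 0 0 -0.02 0"}}

```text
time_s: 6.25
eef_pos: [448.2, 206.1, 327.8]
ee_rot: [-0.001, 0.721, 0.693, -0.0]
force: [0.1, 0.7, -5.1]
grip_width: 0.119
grip_force: 49.2
```

Emit:
{"name": "drive_tool", "arguments": {"commands": "0 0.2 0 0 0 0 0;0 0 0 0 0 0 0;0 0 0 0 0 0 0;0 0 0 0 0 0 0"}}

```text
time_s: 6.58
eef_pos: [449.2, 222.1, 327.8]
ee_rot: [-0.0, 0.721, 0.693, -0.001]
force: [-0.7, 0.1, -4.8]
grip_width: 0.119
grip_force: 49.2
```

Run:
```python
from h import *
s=sense(); print(s['eef_pos'],s['ee_rot'],s['force'],s['wrist_torque'],s['grip_width'],s['grip_force'],s['joints'])
p=capture('wrist'); cv2.imwrite('pics/w2.png',cv2.resize(p['pixels'],(800,600),interpolation=cv2.INTER_CUBIC))
for t in ['hook_l','hook_r','stand']: print(t,[(b['position'],round(b['confidence'],2)) for b in boxes_of(p,t)])
p=capture('scene'); cv2.imwrite('pics/s2.png',cv2.resize(p['pixels'][150:310,210:380],None,fx=3.5,fy=3.5,interpolation=cv2.INTER_CUBIC))
```

```text
[449.17441282 222.07914691 327.84655602] [-6.98706708e-05  7.20913697e-01  6.93024470e-01 -7.21738493e-04] [-0.67473789  0.14581307 -4.82512139] [ 0.20017669 -0.04185758  0.00350892] 0.11861821510251523 49.238526821136475 [ 2.25276840e-01  2.06245851e-01  1.35361763e+00 -6.22855770e-04
  1.58303886e+00  2.64713513e-01]
hook_l [([370.9, 102.0], 0.95), ([350.5, 239.9], 0.66)]
hook_r [([370.9, 102.0], 0.95), ([350.5, 239.9], 0.66)]
stand [([360.3, 118.9], 0.61)]
```

View pics/w2.png

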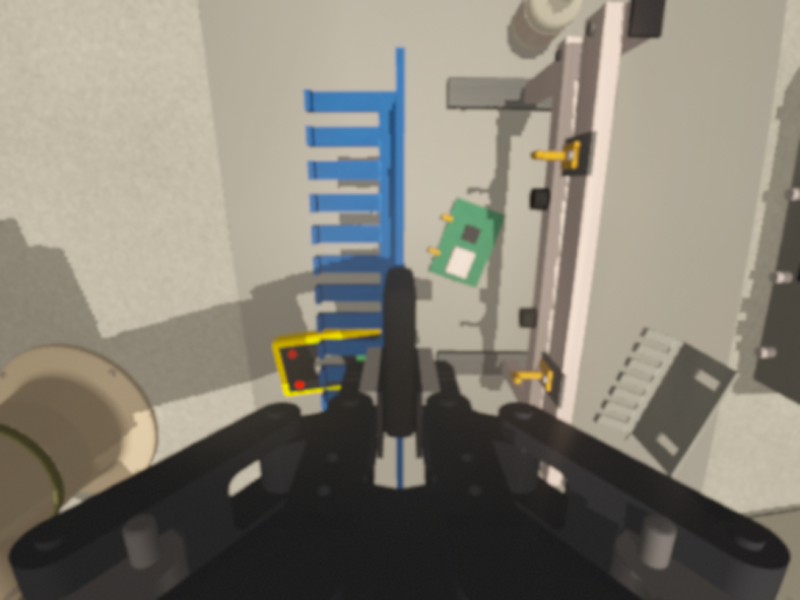

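The wrist view (800x600) shows the rack plate at column 400. The left hook's tip is at (537,155) and its bracket at (580,155). The right hook's tip is at (518,378) and its bracket at (550,378). I'll measure the hooks, the bar and the held rack.

```bash
cat > m.py <<'E'
from h import *
def brass(p):
    hsv=cv2.cvtColor(p['pixels'],cv2.COLOR_BGR2HSV)
    m=cv2.inRange(hsv,(12,120,80),(30,255,255)); n,l,st,ce=cv2.connectedComponentsWithStats(m)
    return [(st[i].tolist(),ce[i].round(1).tolist()) for i in range(1,n) if st[i,4]>25 and st[i,0]>300],m
E
python3 - <<'E'
from m import *
s=sense(); p=capture('wrist'); b,m=brass(p); im=p['pixels'].astype(int)
for x in b: print(x)
print('cam',ext(p,s)[1])
for st,ce in b:
    for r in np.linspace(st[1],st[1]+st[3]-1,5).astype(int): 
        c=np.where(m[r,st[0]:st[0]+st[2]])[0]; print(r,c.min()+st[0],c.max()+st[0])
for r in (20,60,130,180,220): print(r,im[r,340:405].mean(1).round().astype(int).tolist())
bl=(im[...,0]-im[...,2]>50)
for r in (31,36,60,80,100,120,140,160): 
    c=np.where(bl[r,240:275])[0]; print('plate',r,(c.min()+240,c.max()+240) if len(c) else None)
E
```

```text
([340, 89, 32, 20, 276], [359.0, 99.2])
([327, 231, 27, 20, 212], [342.0, 240.1])
cam [452.20528132 289.15853184 483.30193659]
89 368 368
93 361 370
98 340 370
103 359 369
108 360 367
231 346 347
235 346 351
240 327 353
245 330 353
250 349 351
20 [115, 119, 125, 129, 127, 124, 123, 124, 124, 123, 123, 124, 125, 127, 128, 131, 133, 137, 146, 160, 170, 174, 175, 174, 174, 173, 173, 173, 173, 173, 172, 170, 156, 123, 84, 67, 75, 89, 97, 101, 102, 106, 108, 115, 146, 188, 212, 220, 221, 220, 220, 220, 220, 221, 219, 214, 197, 162, 125, 104, 87, 65, 57, 63, 66]
60 [100, 100, 102, 101, 101, 102, 103, 102, 103, 103, 103, 105, 105, 105, 105, 103, 106, 115, 134, 151, 158, 158, 156, 156, 157, 163, 181, 195, 179, 139, 109, 104, 104, 105, 104, 105, 106, 108, 109, 120, 154, 194, 215, 222, 224, 223, 222, 221, 221, 220, 219, 216, 204, 179, 167, 169, 169, 169, 169, 169, 169, 168, 168, 168, 167]
130 [32, 38, 47, 51, 51, 52, 52, 51, 46, 45, 66, 109, 143, 157, 159, 158, 158, 163, 181, 202, 203, 177, 134, 107, 102, 102, 103, 103, 102, 103, 106, 123, 160, 197, 217, 224, 225, 224, 222, 221, 219, 219, 219,
[... 368 characters left out ...]
8, 168, 167, 168, 167, 168, 167, 168, 167, 167, 167, 167, 167, 167, 166]
220 [108, 117, 136, 150, 155, 154, 155, 156, 158, 169, 178, 162, 132, 113, 110, 110, 110, 109, 109, 110, 122, 161, 202, 218, 222, 221, 219, 218, 218, 218, 218, 210, 191, 173, 166, 166, 166, 165, 166, 166, 166, 166, 166, 166, 166, 165, 165, 165, 165, 165, 164, 165, 165, 164, 165, 164, 165, 165, 165, 164, 164, 164, 164, 161, 152]
plate 31 None
plate 36 (np.int64(254), np.int64(258))
plate 60 (np.int64(240), np.int64(258))
plate 80 (np.int64(243), np.int64(258))
plate 100 (np.int64(243), np.int64(257))
plate 120 (np.int64(243), np.int64(257))
plate 140 (np.int64(243), np.int64(257))
plate 160 (np.int64(243), np.int64(257))
```

Run:
```python
from m import *
s=sense(); p=capture('wrist'); b,m=brass(p); im=p['pixels'].astype(int)
L=np.array([onz(p,u,215,s) for u in [(384.9,20.5),(380.7,60.5),(372.6,130.5),(366.7,180.5),(361.6,220.5)]]); print(L.round(1))
k=np.polyfit(L[:,1],L[:,0],1); print('yaw stand',-np.arctan(k[0]),'front edge x at y=220',np.polyval(k,220))
M=rot(s['ee_rot']); print('tool y yaw',np.arctan2(M[1,1],M[0,1]))
# hook tip rows: centroid over columns left part
for st,ce in b:
    x0=st[0]; c=[np.where(m[:,x])[0] for x in range(x0+1,x0+15)]
    print('rows per col',[(x0+1+i,round(a.mean()+.5,1),len(a)) for i,a in enumerate(c) if len(a)])
    r=np.mean([a.mean()+.5 for a in c[:8]])
    for z in (205,212,219): print(z,onz(p,(x0+.5,r),z,s).round(1),onz(p,(x0+3.5,r),z,s).round(1))
print('blue col256',im[25:45,256,0].tolist(), im[25:45,256,2].tolist())
for r in (31,33): print(onz(p,(256.5,r),291,s).round(1))
for y0 in (118,120,122): print(proj(p,[[449,222+y0,291]],s).round(1))
```

```text
[[574.2 371.6 215. ]
 [572.5 337.5 215. ]
 [569.1 272.8 215. ]
 [566.6 221.5 215. ]
 [564.3 176.6 215. ]]
yaw stand -0.05055335477408531 front edge x at y=220 566.4986560978074
tool y yaw -0.040169346463939916
rows per col [(341, np.float64(179.8), 7), (342, np.float64(161.9), 9), (343, np.float64(161.9), 9), (344, np.float64(170.0), 10), (345, np.float64(176.1), 11), (346, np.float64(187.6), 14), (347, np.float64(186.9), 14), (348, np.float64(188.6), 14), (349, np.float64(197.0), 19), (350, np.float64(205.3), 23), (351, np.float64(199.3), 23), (352, np.float64(195.2), 21), (353, np.float64(183.3), 17), (354, np.float64(100.0), 6)]
205 [541.9 224.4 205. ] [545.2 224.3 205. ]
212 [539.7 226.1 212. ] [542.9 225.9 212. ]
219 [537.4 227.7 219. ] [540.5 227.6 219. ]
rows per col [(328, np.float64(241.5), 7), (329, np.float64(241.5), 7), (330, np.float64(241.5), 9), (331, np.float64(241.5), 9), (332, np.float64(241.5), 9), (333, np.float64(241.0), 8), (334, np.float64(240.0), 6), (335, np.float64(240.0), 6), (336, np.float64(240.0), 6), (337, np.float64(240.0), 6), (338, np.float64(240.0), 6), (339, np.float64(240.0), 6), (340, np.float64(187.0), 8), (341, np.float64(179.8), 7)]
205 [530.5 148.5 205. ] [534.  148.4 205. ]
212 [528.5 152.1 212. ] [531.9 151.9 212. ]
219 [526.5 155.6 219. ] [529.8 155.5 219. ]
blue col256 [167, 167, 168, 167, 167, 168, 171, 176, 179, 181, 180, 180, 180, 180, 181, 181, 182, 182, 183, 184] [192, 192, 193, 193, 193, 190, 178, 149, 104, 71, 64, 64, 63, 63, 63, 64, 64, 64, 63, 64]
[455.3 344.4 291. ]
[455.3 343.2 291. ]
[[247.2  38.8]]
[[247.   35.4]]
[[246.9  32.1]]
```

Run:
```python
from m import *
s=sense(); p=capture('wrist'); print(p['k1'],p['cx'],p['cy'],K(p))
b,m=brass(p)
for x0,x1,r0,r1 in [(338,375,80,120),(325,356,225,260)]:
    for c in range(x0,x1,2):
        a=np.where(m[r0:r1,c])[0]
        if len(a): print(c,a.min()+r0,a.max()+r0+1,end=' | ')
    print()
for r in (99.5,): 
  for z in (205,212,219): print(onz(p,(343,r),z,s).round(1))
for z in (205,212,219):
  c=np.array([569-34,223.4,z]); 
  for yy in (-80,80): print(z,yy,proj(p,[c+[-yy*-.05,yy,0]],s).round(1))
  print('arm',proj(p,[[550,143,z-12],[558,303,z-12]],s).round(1))
```

```text
-0.03782827070482658 255.25625119537904 190.86101197524374 264.44848848453665
340 99 101 | 342 97 102 | 344 97 102 | 346 97 102 | 348 97 103 | 350 97 103 | 352 96 103 | 354 97 103 | 356 97 103 | 358 97 103 | 360 94 109 | 362 92 109 | 364 92 109 | 366 90 109 | 368 90 108 | 370 90 100 | 
327 239 242 | 329 238 245 | 331 237 246 | 333 237 245 | 335 237 243 | 337 237 243 | 339 237 243 | 341 238 242 | 343 238 243 | 345 238 243 | 347 231 240 | 349 233 251 | 351 235 251 | 353 237 247 | 
[541.1 303.9 205. ]
[538.9 303.6 212. ]
[536.6 303.2 219. ]
205 -80 [[327.8 245.1]]
205 80 [[340.9 100.1]]
arm [[340.8 240.2]
 [355.3 100.7]]
212 -80 [[329.4 248. ]]
212 80 [[343.1  99.7]]
arm [[342.7 242.8]
 [357.8 100.3]]
219 -80 [[331.1 251. ]]
219 80 [[345.5  99.2]]
arm [[344.6 245.6]
 [360.4  99.8]]
```

Emit:
{"name": "drive_tool", "arguments": {"commands": "0.2 0.01 -0.1 0 0 -0.013 0;0.2 0.01 -0.2 0 0 0 0;0.13 0 -0.2 0 0 0 0;0 0 -0.1 0 0 0 0;0 0 0 0 0 0 0;0 0 0 0 0 0 0;0 0 0 0 0 0 0"}}

```text
time_s: 7.57
eef_pos: [502.2, 224.9, 269.8]
ee_rot: [0.001, 0.724, 0.69, 0.001]
force: [-1.1, 0.8, -3.1]
grip_width: 0.114
grip_force: 49.3
```

Run:
```python
from m import *
s=sense(); print(s['eef_pos'],s['force'],s['wrist_torque'])
p=capture('wrist'); cv2.imwrite('pics/w3.png',cv2.resize(p['pixels'],(800,600),interpolation=cv2.INTER_CUBIC))
z0=s['eef_pos'][2]-128.74; print('z0',z0)
im=p['pixels'].astype(int); bl=(im[...,0]-im[...,2]>50)
for r in (45,60,80,100,120,140,160):
    c=np.where(bl[r,245:275])[0]; c=c.max()+246 if len(c) else 0; print('plate back',r,c,onz(p,(c,r+.5),z0+92,s).round(1))
print('red',im[25:50,256,2].tolist())
b,m=brass(p)
for x in b: print(x)
for i in np.where(m[:,300:].sum(1))[0]: c=np.where(m[i,300:])[0]; print(i,c.min()+300,c.max()+300,end=' | ')
M=rot(s['ee_rot']); print('tool y yaw',np.arctan2(M[1,1],M[0,1]))
for r in (60,130,180): print(r,im[r,330:420].mean(1).round().astype(int).tolist())
```

```text
[502.20453817 224.90615326 269.79920811] [-1.06888078  0.76962748 -3.10508649] [ 0.01428256  0.04051303 -0.00449602]
z0 141.05920810766844
plate back 45 259 [510.5 338.2 233.1]
plate back 60 259 [510.1 329.  233.1]
plate back 80 258 [508.8 316.4 233.1]
plate back 100 258 [508.2 303.4 233.1]
plate back 120 258 [507.6 290.  233.1]
plate back 140 259 [507.7 276.1 233.1]
plate back 160 259 [507.  261.7 233.1]
red [193, 193, 193, 193, 193, 188, 172, 137, 93, 71, 68, 67, 66, 67, 67, 67, 66, 66, 65, 65, 66, 66, 65, 66, 66]
([313, 258, 5, 8, 30], [314.8, 261.9])
88 329 333 | 89 327 334 | 90 326 334 | 91 326 334 | 92 324 333 | 93 324 333 | 94 324 333 | 95 323 333 | 96 300 333 | 97 300 333 | 98 300 333 | 99 300 333 | 100 300 333 | 101 300 332 | 102 300 332 | 103 306 332 | 104 322 332 | 105 323 332 | 106 323 332 | 107 323 332 | 108 323 332 | 109 323 332 | 110 325 331 | 258 314 315 | 259 313 315 | 260 313 316 | 261 313 316 | 262 313 316 | 263 313 317 | 264 314 317 | 265 314 317 | tool y yaw -0.04916609738709781
60 [160, 157, 144, 121, 107, 105, 106, 106, 105, 106, 108, 116, 145, 187, 215, 227, 2
[... 578 characters left out ...]
 178, 177, 177, 176, 176, 176, 176, 176, 175, 175, 176, 175, 175, 175, 175, 174, 174, 173, 173, 174, 174, 173, 174, 173, 174, 173, 173, 173, 173, 173, 173, 173, 173, 173, 172, 172, 172, 172, 172, 172, 172, 172, 172, 172, 172, 172, 171, 171, 171]
180 [112, 115, 128, 163, 198, 219, 226, 228, 228, 226, 225, 223, 223, 222, 222, 223, 220, 208, 191, 178, 174, 173, 173, 173, 173, 173, 172, 172, 173, 172, 172, 172, 172, 172, 172, 172, 173, 172, 172, 172, 172, 171, 172, 172, 171, 172, 172, 172, 172, 172, 171, 172, 172, 171, 171, 172, 171, 172, 172, 171, 172, 172, 172, 171, 171, 171, 171, 171, 171, 171, 171, 170, 170, 170, 171, 170, 170, 169, 169, 170, 169, 170, 169, 170, 169, 169, 169, 169, 168, 168]
```

View pics/w3.png

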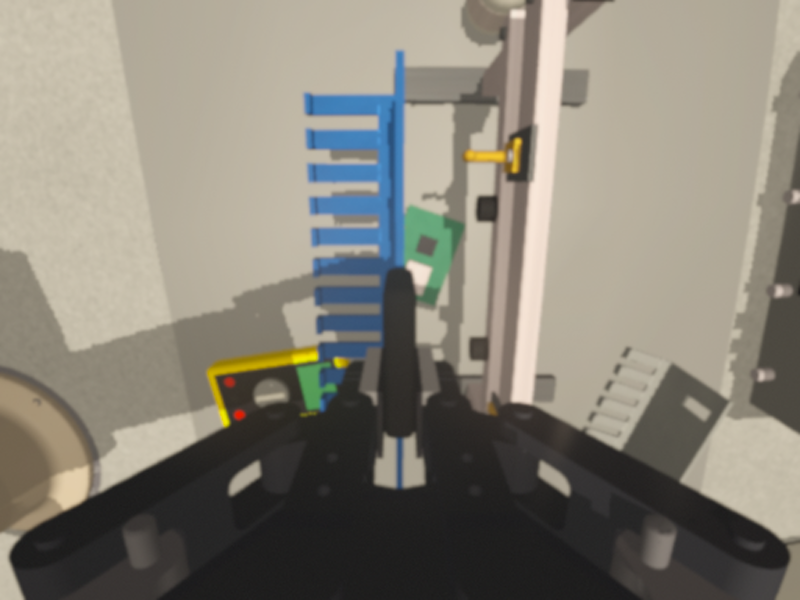

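Run:
```python
from m import *
s=sense(); p=capture('wrist'); z0=s['eef_pos'][2]-128.74
b,m=brass(p)
print([(c,np.where(m[80:120,c])[0].min()+80,np.where(m[80:120,c])[0].max()+81) for c in range(290,325,3) if m[80:120,c].any()])
L=np.array([onz(p,u,215,s) for u in [(343.1,60.5),(337.8,130.5),(333.6,180.5)]]); k=np.polyfit(L[:,1],L[:,0],1); yw=-np.arctan(k[0])
print('bar',yw,np.polyval(k,220))
e=onz(p,(257,32.6),z0+92,s); print('plate end',e)
for z in (205,210,215): print(onz(p,(297.5,99.3),z,s))
C=None
```

```text
[(296, np.int64(99), np.int64(102)), (299, np.int64(96), np.int64(103)), (302, np.int64(96), np.int64(103)), (305, np.int64(97), np.int64(103)), (308, np.int64(97), np.int64(103)), (311, np.int64(97), np.int64(104)), (314, np.int64(97), np.int64(104)), (317, np.int64(97), np.int64(104)), (320, np.int64(96), np.int64(104)), (323, np.int64(94), np.int64(110))]
bar -0.05314405870826249 566.4502434166322
plate end [509.55751889 346.00637754 233.12478118]
[539.97126857 304.58523895 205.        ]
[539.18097877 304.29658774 210.        ]
[538.39068897 304.00793653 215.        ]
```

Emit:
{"name": "drive_tool", "arguments": {"commands": "0.1 -0.005 0 0 0 -0.004 0;0.1 -0.005 0 0 0 0 0;0.04 -0.002 0 0 0 0 0;0.03 -0.001 0 0 0 0 0;0.03 -0.001 0 0 0 0 0;0.02 -0.001 0 0 0 0 0;0 0 0 0 0 0 0"}}

```text
time_s: 8.25
eef_pos: [534.4, 223.2, 268.3]
ee_rot: [0.0, 0.725, 0.688, 0.0]
force: [0.6, -0.4, -5.5]
grip_width: 0.116
grip_force: 49.3
```

Emit:
{"name": "drive_tool", "arguments": {"commands": "0.02 -0.001 0 0 0 0 0;0.02 -0.001 0 0 0 0 0;0.02 -0.001 0 0 0 0 0;0 0 0 0 0 0 0"}}

```text
time_s: 8.58
eef_pos: [540.6, 222.9, 268.2]
ee_rot: [0.0, 0.725, 0.688, 0.0]
force: [0.3, -0.1, -4.6]
grip_width: 0.117
grip_force: 49.3
```

Emit:
{"name": "drive_tool", "arguments": {"commands": "0.02 -0.001 0 0 0 0 0;0.02 -0.001 0 0 0 0 0;0.02 -0.001 0 0 0 0 0;0.02 -0.001 0 0 0 0 0;0 0 0 0 0 0 0;0 0 0 0 0 0 0"}}

```text
time_s: 9.08
eef_pos: [548.4, 222.5, 268.1]
ee_rot: [-0.0, 0.725, 0.688, -0.0]
force: [-0.2, 0.2, -5.2]
grip_width: 0.117
grip_force: 49.3
```

Run:
```python
from m import *
s=sense(); print(s['eef_pos'],s['force'],s['wrist_torque'])
p=capture('wrist'); cv2.imwrite('pics/w4.png',cv2.resize(p['pixels'][0:270,150:420],(800,600),interpolation=cv2.INTER_CUBIC) if 0 else cv2.resize(p['pixels'][0:240,150:450],(750,600),interpolation=cv2.INTER_CUBIC))
```

```text
[548.39126243 222.46558718 268.08505446] [-0.19236025  0.15084451 -5.20702848] [ 0.0482567   0.01763965 -0.01630511]
```

View pics/w4.png

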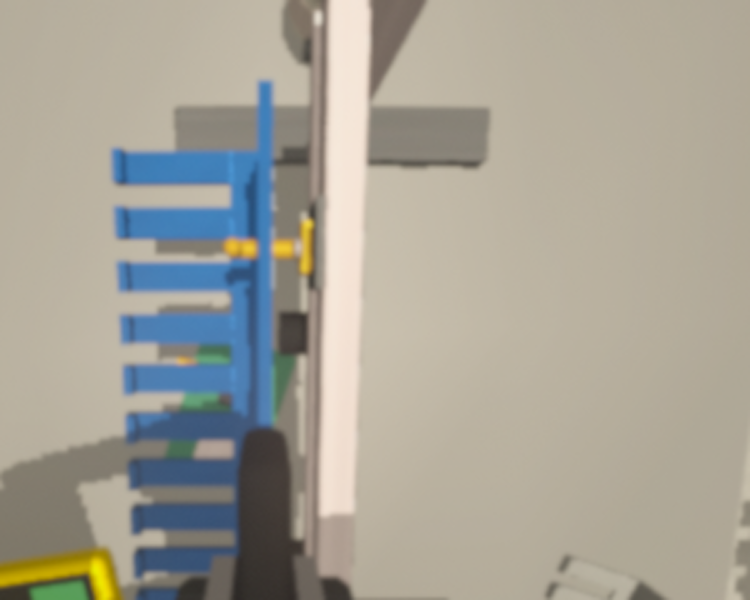

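The left hook passes through the slot, with its tip in front of the plate at crop (235,247). Now I'll feel the rack down.

Emit:
{"name": "drive_tool", "arguments": {"commands": "0 0 -0.02 0 0 0 0;0 0 -0.02 0 0 0 0;0 0 -0.02 0 0 0 0;0 0 -0.02 0 0 0 0;0 0 0 0 0 0 0;0 0 0 0 0 0 0"}}

```text
time_s: 9.63
eef_pos: [548.3, 222.5, 260.0]
ee_rot: [-0.0, 0.725, 0.688, -0.0]
force: [-0.4, -0.7, -4.4]
grip_width: 0.116
grip_force: 49.3
```

Emit:
{"name": "drive_tool", "arguments": {"commands": "0 0 -0.01 0 0 0 0;0 0 -0.01 0 0 0 0;0 0 0 0 0 0 0"}}

```text
time_s: 9.88
eef_pos: [548.3, 222.5, 258.0]
ee_rot: [-0.0, 0.725, 0.688, -0.0]
force: [-0.1, -0.6, -4.5]
grip_width: 0.115
grip_force: 49.3
```

```bash
cat > q.py <<'E'
from h import *
s=sense(); print(s['time_s'],s['eef_pos'].round(2),s['force'].round(2),s['wrist_torque'].round(3),s['grip_width'])
E
python3 q.py
```

```text
9.8833 [548.27 222.48 258.  ] [-0.09 -0.55 -4.49] [-0.047  0.009 -0.005] 0.11509671738146537
```

Emit:
{"name": "drive_tool", "arguments": {"commands": "0 0 -0.01 0 0 0 0;0 0 -0.01 0 0 0 0;0 0 0 0 0 0 0"}}

```text
time_s: 10.13
eef_pos: [548.3, 222.5, 256.0]
ee_rot: [-0.0, 0.725, 0.688, -0.0]
force: [0.6, -0.2, -4.8]
grip_width: 0.114
grip_force: 49.3
```

Emit:
{"name": "drive_tool", "arguments": {"commands": "0 0 -0.005 0 0 0 0;0 0 -0.005 0 0 0 0;0 0 -0.005 0 0 0 0;0 0 0 0 0 0 0"}}

```text
time_s: 10.47
eef_pos: [548.3, 222.5, 254.6]
ee_rot: [-0.0, 0.725, 0.688, -0.0]
force: [0.1, -0.2, -5.5]
grip_width: 0.116
grip_force: 49.3
```

```bash
python3 q.py
```

```text
10.4667 [548.29 222.49 254.57] [ 0.06 -0.23 -5.47] [-0.029 -0.006 -0.007] 0.115548526968003
```

Emit:
{"name": "drive_tool", "arguments": {"commands": "0 0 -0.005 0 0 0 0;0 0 -0.005 0 0 0 0;0 0 -0.005 0 0 0 0;0 0 0 0 0 0 0"}}

```text
time_s: 10.8
eef_pos: [548.3, 222.5, 253.1]
ee_rot: [-0.0, 0.725, 0.688, -0.0]
force: [0.3, -0.2, -4.6]
grip_width: 0.117
grip_force: 49.3
```

Emit:
{"name": "drive_tool", "arguments": {"commands": "0 0 -0.005 0 0 0 0;0 0 -0.005 0 0 0 0;0 0 0 0 0 0 0"}}

```text
time_s: 11.05
eef_pos: [548.3, 222.5, 252.1]
ee_rot: [-0.0, 0.725, 0.688, -0.0]
force: [-0.2, -0.4, -5.6]
grip_width: 0.116
grip_force: 49.3
```

```bash
python3 q.py
```

```text
11.05 [548.3  222.48 252.09] [-0.15 -0.41 -5.59] [-0.008  0.015 -0.02 ] 0.11623774918493897
```

Emit:
{"name": "drive_tool", "arguments": {"commands": "0 0 -0.005 0 0 0 0;0 0 -0.005 0 0 0 0;0 0 0 0 0 0 0"}}

```text
time_s: 11.3
eef_pos: [548.3, 222.5, 251.1]
ee_rot: [-0.0, 0.725, 0.688, -0.0]
force: [0.1, 0.3, -5.5]
grip_width: 0.119
grip_force: 49.3
```

Emit:
{"name": "drive_tool", "arguments": {"commands": "0 0 -0.005 0 0 0 0;0 0 -0.005 0 0 0 0;0 0 0 0 0 0 0"}}

```text
time_s: 11.55
eef_pos: [548.3, 222.5, 250.0]
ee_rot: [-0.0, 0.725, 0.688, -0.0]
force: [0.2, -0.2, -6.1]
grip_width: 0.118
grip_force: 49.3
```

```bash
python3 q.py
```

```text
11.55 [548.29 222.49 250.05] [ 0.22 -0.21 -6.13] [-0.011  0.008 -0.004] 0.11837507198406406
```

Emit:
{"name": "drive_tool", "arguments": {"commands": "0 0 -0.005 0 0 0 0;0 0 -0.005 0 0 0 0;0 0 0 0 0 0 0"}}

```text
time_s: 11.8
eef_pos: [548.3, 222.5, 249.0]
ee_rot: [-0.0, 0.725, 0.688, -0.0]
force: [0.7, 0.9, -5.7]
grip_width: 0.115
grip_force: 49.3
```

Emit:
{"name": "drive_tool", "arguments": {"commands": "0 0 -0.005 0 0 0 0;0 0 -0.005 0 0 0 0;0 0 0 0 0 0 0"}}

```text
time_s: 12.05
eef_pos: [548.3, 222.5, 248.1]
ee_rot: [-0.0, 0.725, 0.688, -0.0]
force: [0.2, 0.4, -5.0]
grip_width: 0.118
grip_force: 49.3
```

```bash
python3 q.py
```

```text
12.05 [548.28 222.51 248.08] [ 0.21  0.37 -5.  ] [-0.005 -0.096  0.007] 0.11775844748949361
```

Emit:
{"name": "drive_tool", "arguments": {"commands": "0 0 -0.005 0 0 0 0;0 0 -0.005 0 0 0 0;0 0 0 0 0 0 0"}}

```text
time_s: 12.3
eef_pos: [548.3, 222.5, 247.1]
ee_rot: [-0.0, 0.725, 0.688, -0.0]
force: [0.2, 0.1, -4.2]
grip_width: 0.113
grip_force: 49.3
```

```bash
python3 q.py
```

```text
12.3 [548.29 222.49 247.09] [ 0.2   0.07 -4.22] [0.012 0.007 0.076] 0.1134326591639154
```

Emit:
{"name": "drive_tool", "arguments": {"commands": "0 0 -0.005 0 0 0 0;0 0 -0.005 0 0 0 0;0 0 0 0 0 0 0"}}

```text
time_s: 12.55
eef_pos: [548.3, 222.5, 246.0]
ee_rot: [-0.0, 0.725, 0.688, -0.0]
force: [-0.0, 0.2, -5.5]
grip_width: 0.119
grip_force: 49.3
```

```bash
python3 q.py
```

```text
12.55 [548.29 222.47 246.04] [-0.02  0.16 -5.51] [-0.054 -0.024  0.01 ] 0.11877247958503022
```

Emit:
{"name": "drive_tool", "arguments": {"commands": "0 0 -0.005 0 0 0 0;0 0 -0.005 0 0 0 0;0 0 0 0 0 0 0"}}

```text
time_s: 12.8
eef_pos: [548.5, 222.5, 245.7]
ee_rot: [0.0, 0.725, 0.688, 0.0]
force: [-0.7, -0.1, -2.6]
grip_width: 0.117
grip_force: 49.7
```

```bash
python3 q.py
```

```text
12.8 [548.48 222.48 245.65] [-0.67 -0.11 -2.57] [-0.096  0.053  0.03 ] 0.11730876360665767
```

Emit:
{"name": "drive_tool", "arguments": {"commands": "0 0 -0.005 0 0 0 0;0 0 0 0 0 0 0;0 0 0 0 0 0 0"}}

```text
time_s: 13.05
eef_pos: [548.6, 222.5, 245.5]
ee_rot: [0.0, 0.725, 0.688, 0.001]
force: [-0.7, -0.7, 3.0]
grip_width: 0.117
grip_force: 50.3
```

```bash
for i in 1 2; do python3 q.py; done
python3 - <<'E'
from m import *
import rig
f=[];t=[]
for i in range(4):
    p=capture('wrist'); s=sense(); f.append(s['force']); t.append(s['wrist_torque'])
print(np.mean(f,0),np.mean(t,0),s['time_s'])
E
```

```text
13.05 [548.57 222.51 245.46] [-0.74 -0.73  3.02] [-0.109  0.041  0.059] 0.11741655003313851
13.05 [548.57 222.51 245.46] [-0.74 -0.73  3.02] [-0.109  0.041  0.059] 0.11741655003313851
[-0.63266595 -0.88382562  4.40207442] [-0.15239286  0.10066318  0.02389137] 13.25
```

Statics say about 9.6 N in total, shared by both hooks (the moment about x is only -0.15 N m, against about 0.77 N m if one hook bore it all). I'll press a touch more and hold.

Emit:
{"name": "drive_tool", "arguments": {"commands": "0 0 -0.002 0 0 0 0;0 0 0 0 0 0 0;0 0 0 0 0 0 0;0 0 0 0 0 0 0"}}

```text
time_s: 13.58
eef_pos: [548.6, 222.5, 245.3]
ee_rot: [0.0, 0.725, 0.688, 0.001]
force: [-0.5, -1.4, 6.6]
grip_width: 0.118
grip_force: 50.7
```

```bash
python3 q.py
python3 - <<'E'
from m import *
f=[];t=[]
for i in range(6):
    p=capture('scene' if i%2 else 'wrist'); s=sense(); f.append(s['force']); t.append(s['wrist_torque'])
    if i==0: W=p; S=s
    if i==1: P=p
print(np.mean(f,0),np.mean(t,0),s['time_s'])
a=cv2.resize(P['pixels'][195:295,230:350],(600,500),interpolation=cv2.INTER_CUBIC)
cv2.imwrite('pics/s5.png',a)
cv2.imwrite('pics/w5.png',cv2.resize(W['pixels'][0:240,150:450],(750,600),interpolation=cv2.INTER_CUBIC))
E
```

```text
13.5833 [548.6  222.52 245.27] [-0.5  -1.35  6.57] [-0.127  0.119 -0.029] 0.11751755809314529
[-0.50239316 -0.65702437  6.51554385] [-0.16225899  0.13172129  0.0004346 ] 13.8833
```

View pics/w5.png

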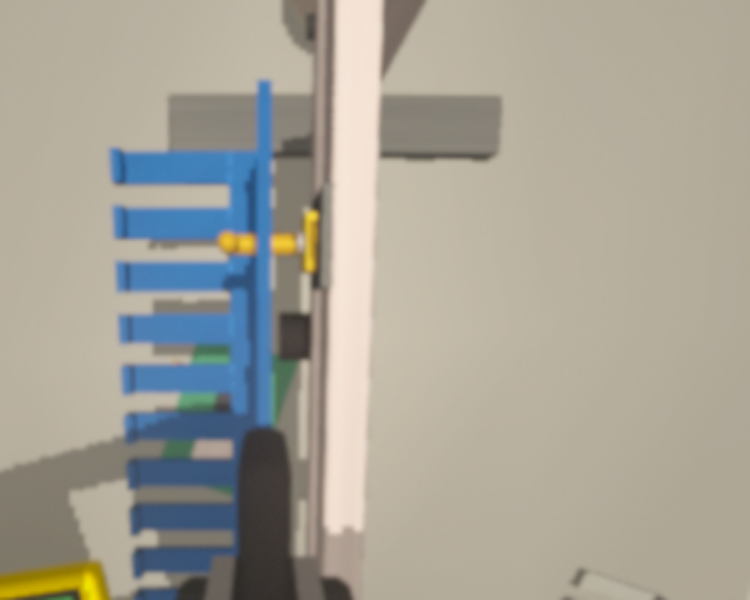

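Emit:
{"name": "drive_tool", "arguments": {"commands": "0 0 -0.002 0 0 0 0;0 0 0 0 0 0 0;0 0 0 0 0 0 0;0 0 0 0 0 0 0;0 0 0 0 0 0 0;0 0 0 0 0 0 0;0 0 0 0 0 0 0"}}

```text
time_s: 14.47
eef_pos: [548.6, 222.5, 245.3]
ee_rot: [0.001, 0.725, 0.688, 0.001]
force: [-1.1, -0.5, 7.7]
grip_width: 0.114
grip_force: 50.8
```

```bash
python3 q.py
```

```text
14.4667 [548.64 222.52 245.26] [-1.09 -0.49  7.74] [-0.164  0.136  0.036] 0.11403606362000353
```

Emit:
{"name": "drive_tool", "arguments": {"commands": "0 0 0.004 0 0 0 0;0 0 0.003 0 0 0 0;0 0 0 0 0 0 0;0 0 0 0 0 0 0"}}

```text
time_s: 14.8
eef_pos: [548.5, 222.5, 245.3]
ee_rot: [0.0, 0.725, 0.688, 0.0]
force: [-0.3, -1.1, 5.4]
grip_width: 0.117
grip_force: 50.5
```

```bash
python3 q.py
```

```text
14.8 [548.47 222.53 245.31] [-0.35 -1.09  5.45] [-0.138  0.079  0.033] 0.11694854020578777
```

Emit:
{"name": "drive_tool", "arguments": {"commands": "0 0 0.005 0 0 0 0;0 0 0 0 0 0 0;0 0 0 0 0 0 0"}}

```text
time_s: 15.05
eef_pos: [548.3, 222.5, 245.4]
ee_rot: [-0.0, 0.725, 0.688, -0.0]
force: [-0.3, -0.9, 3.9]
grip_width: 0.12
grip_force: 50.3
```

```bash
python3 q.py
```

```text
15.05 [548.35 222.5  245.4 ] [-0.27 -0.89  3.9 ] [-0.133  0.011  0.03 ] 0.11950608018317337
```

Emit:
{"name": "drive_tool", "arguments": {"commands": "0 0 0.005 0 0 0 0;0 0 0 0 0 0 0;0 0 0 0 0 0 0"}}

```text
time_s: 15.3
eef_pos: [548.2, 222.5, 245.6]
ee_rot: [-0.0, 0.725, 0.688, -0.0]
force: [0.1, -0.5, -0.4]
grip_width: 0.11
grip_force: 49.9
```

```bash
python3 q.py
```

```text
15.3 [548.19 222.49 245.56] [ 0.1  -0.47 -0.42] [-0.051 -0.029 -0.029] 0.10996859708399812
```

Emit:
{"name": "drive_tool", "arguments": {"commands": "0 0 0 0 0 0 14;0 0 0 0 0 0 18;0 0 0 0 0 0 22;0 0 0 0 0 0 30;0 0 0 0 0 0 40;0 0 0 0 0 0 55;0 0 0 0 0 0 70;0 0 0 0 0 0 70;0 0 0 0 0 0 70;0 0 0 0 0 0 70", "force": 20}}

```text
time_s: 16.13
eef_pos: [548.3, 222.5, 246.0]
ee_rot: [-0.0, 0.725, 0.688, 0.0]
force: [-1.0, -0.9, -1.0]
grip_width: 0.701
grip_force: 0.0
```

```bash
python3 q.py
python3 - <<'E'
from m import *
p=capture('wrist');cv2.imwrite('pics/w6.png',p['pixels'][0:384,100:450])
E
```

```text
16.1333 [548.33 222.5  246.  ] [-0.96 -0.89 -0.95] [0.063 0.006 0.033] 0.7011406214157295
```

View pics/w6.png

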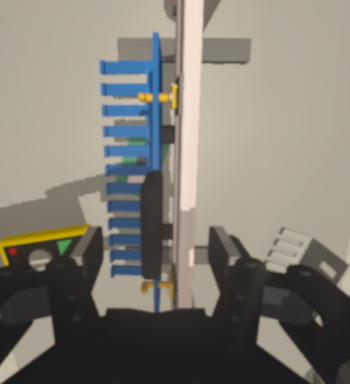

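The rack hangs free between the open fingers, with hook tips showing in front of the plate at left (140,97) and right (146,288). I'll lift straight up.

Emit:
{"name": "drive_tool", "arguments": {"commands": "0 0 0.05 0 0 0 70;0 0 0.1 0 0 0 70;0 0 0.2 0 0 0 70;0 0 0.3 0 0 0 70;0 0 0.3 0 0 0 70;0 0 0.3 0 0 0 70;0 0 0 0 0 0 70;0 0 0 0 0 0 70;0 0 0 0 0 0 70;0 0 0 0 0 0 70;0 0 0 0 0 0 70;0 0 0 0 0 0 70"}}

```text
time_s: 17.18
eef_pos: [548.2, 222.5, 370.3]
ee_rot: [-0.0, 0.725, 0.688, -0.001]
force: [0.3, 0.5, -0.2]
grip_width: 0.703
grip_force: 0.0
```

```bash
python3 q.py
python3 - <<'E'
from m import *
s=sense();p=capture('wrist');q=capture('wrist')
print(np.abs(p['pixels'].astype(int)-q['pixels']).max())
cv2.imwrite('pics/w7.png',cv2.resize(q['pixels'][60:384,100:450],None,fx=1.7,fy=1.7,interpolation=cv2.INTER_CUBIC))
E
```

```text
17.1833 [548.21 222.47 370.32] [ 0.26  0.46 -0.23] [-0.018 -0.033 -0.009] 0.7028109554274189
28
```

View pics/w7.png

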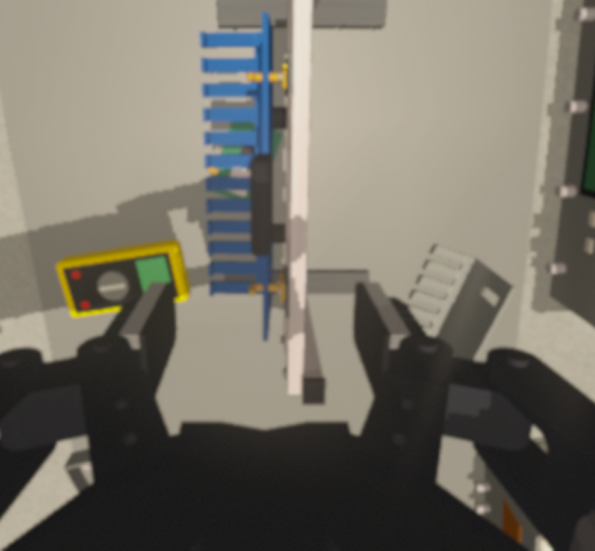

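The rack hangs on both hooks, left at (268,76) and right at (265,288), with the gripper clear. I'll let it settle and then hand in.

Emit:
{"name": "drive_tool", "arguments": {"commands": "0 0 0.1 0 0 0 70;0 0 0 0 0 0 70;0 0 0 0 0 0 70;0 0 0 0 0 0 70;0 0 0 0 0 0 70;0 0 0 0 0 0 70;0 0 0 0 0 0 70;0 0 0 0 0 0 70;0 0 0 0 0 0 70;0 0 0 0 0 0 70;0 0 0 0 0 0 70;0 0 0 0 0 0 70;0 0 0 0 0 0 70;0 0 0 0 0 0 70;0 0 0 0 0 0 70;0 0 0 0 0 0 70"}}

```text
time_s: 18.62
eef_pos: [548.3, 222.5, 381.0]
ee_rot: [0.0, 0.725, 0.688, 0.0]
force: [0.1, -0.2, 0.0]
grip_width: 0.699
grip_force: 0.0
```

Run:
```python
from h import *
p=capture('wrist');capture('scene');capture('scene');q=capture('wrist')
d=np.abs(p['pixels'].astype(int)-q['pixels']).max(2); print(d.max(),(d>15).sum())
print(finish_job())
```

```text
78 597
the job is handed in; nothing more can be done
None
```

The rack was hung on both hooks, pressed to about 12–13 N by the wrist reading while held, then let go and handed in at about 19 s. The judge returned no verdict. Two wrist pictures taken just before hand-in differed slightly, so I can't say for certain that it hung fully still.

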